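# Hold the tube pump's pressure arm open

### The job

The bench tube pump needs its tube changed: pull the lock pin up out of the pump deck, stand it in the hole of the small pin holder block and let go of it. Then swing the pump's spring-loaded pressure arm away from the rollers until it is fully open against its stop, and finish while still holding it there, since it springs shut when let go. Leave the flask, the little dish and the wash bottle undisturbed.

Things in the scene. Friction and masses are not known exactly. Their poses are not given: they have to be found in the camera images.
- pump: flat bench pump fixed to the bench, 160 x 170 mm, deck 50 mm high; origin under its centre, x along the 160 mm side, y along the 170, z up. On deck: white rollers on a head 64 mm across (centre x -5, y +21 mm), a steel pressure arm on their -y side, a stop post (x +30.5, y -73.5 mm), all at most 75 mm above the bench; only the lock pin and the arm's post rise higher, the pivot's top to 80 mm
- pivot (a point): the upright pivot axis of the pressure arm, at mid thickness of the arm, 64 mm above the bench; pump frame x +50, y -25 mm
- press_arm (a joint): swing of the pressure arm (rad): 0 closed against the rollers by its spring, 0.90 fully open on its stop; grows anticlockwise from above. Closed, the arm points from the pivot to the pump's -x; it opens towards -y. Push at the post: about 2.5 N at the start, 6.5 N at the stop; it springs shut when let go. With the lock pin in the deck it is blocked after about 0.05 rad
- post_grip (a point): on the axis of the upright round grip post (14 mm diameter) at the free end of the pressure arm, 110 mm from the pivot; this point is 102 mm above the bench, the post's top 116 mm, its foot (top of the arm) 72 mm. The arm is 16 mm wide and its end eye 24 mm
- lock_pin: loose lock pin, 50 g: steel shaft 8 mm diameter, 66 mm long, under a round black plastic head 20 mm diameter and 24 mm tall; origin at the shaft's lower tip, z up towards the head. At the start it stands upright in the pump deck beside the arm, its tip 25 mm below the deck's top (25 mm above the bench), head from 91 to 115 mm above the bench
- socket (a point): mouth of the lock pin's hole in the pump deck, 50 mm above the bench; the hole is 9 mm wide and 25 mm deep; pump frame x -10, y -38.5 mm
- pin_holder: pin holder, a small square grey-painted block on a grey foot, 56 x 56 x 36 mm, fixed to the bench; origin under its centre, z up
- holder_mouth (a point): centre of the mouth of the holder's upright hole, 36 mm above the bench; the hole is 12 mm wide with a 2 mm chamfer and 30 mm deep (floor 6 mm above the bench), so that the parked pin's head is from 72 to 96 mm above the bench
- flask: bystander: small round glass flask, 55 mm diameter, 71 mm tall; origin under its centre
- dish_small: bystander: little stoneware dish, 49 mm diameter, 21 mm tall; origin under its centre
- wash_bottle: bystander: white squeeze bottle with a bent spout, 68 x 110 x 197 mm; origin under its middle
Things that resemble listed ones, but are neither listed nor needed, are in the scene too. Of the things that look like the pin_holder, take the one that is farthest from the robot's base at the start.

How it is judged:
By the outcome, as a careful person would: the job done as asked, in the order asked, and still so for the second after the job is handed in, while the arm keeps its last pose, push and grip.
It also fails if it takes over 54 s, if anything falls off the work surface, if the arm or the gripper's body presses on something with over 40 N, if the wrist force passes 120 N, or if a joint passes its speed limit or range.

### The arm

A 7-joint arm with a two-finger parallel gripper is mounted at the origin on a cart in front of the work surface, level with it; the furniture and walls round the work are solid. World frame = base frame: x ahead of the robot, y to its left, z up, the work surface at z = 0. Lengths are in mm, angles in rad, forces in N, time in s.
With the tool pointing down it reaches from about 400 to 850 mm from the base axis. Payload 10.4 kg.
Tool frame: the origin (TCP) lies at the very end of the fingers, on their centre line; the grasp point (between the pads) lies 19 mm behind it; x points along the fingers, z is the direction in which the jaws open and shut, and the axes are right-handed (so a half turn about x gives the same grasp; the last joint's range is limited). The gripper opens to 85 mm and grips with 20 to 120 N. Pads are 22 mm wide; open, the fingers measure 114 mm over their backs; the gripper's body (76 mm by 85 mm) begins 54 mm behind the grasp point. The pads swing forward as they close: fully open they stand 13 mm farther back than shut.
Start: joints at [-1.289, 0.332, -0.065, 1.46, 0.022, 1.35, -0.088], TCP at [187.551, 596.218, 231.338] pointing down, gripper open.
Joint ranges: [-2.6, 2.6], [-0.5, 2.12], [-1.47, 1.34], [0.16, 2.42], [-1.27, 4.41], [0.06, 2.06], [-2.6, 2.6]. Speed limits (rad/s): [2.22, 2.22, 2.79, 2.79, 3.14, 3.14, 3.14].

### API

Orientations are given as a unit quaternion [x, y, z, w].
In Python, from rig import state, capture, camera_params, sign_off gives the robot as it stands.
- The arm moves only by the tool arm_command, never from a script. Its argument "motion" is a list of rows, each an object with "linear": the shift along the tool's x, y, z in units of 25 mm (1.0 is 25 mm), a list of three; "spin": the turn about the tool's x in units of 4 degrees (1.0 is 4 degrees); "grip": the closure, from 0 (fully open) to 1 (shut). In form: [{"linear": [x, y, z], "spin": spin, "grip": grip}, ...]. A call has 1 to 20 rows; each row shifts and turns the commanded pose from where the row before left it, along the tool's axes as they then stand; what a row does not reach is not made up. A row lasts 1/10 s, in which the tool goes at most 50 mm and 8.59 degrees, less where a joint would pass 70% of its speed; a pose out of reach is approached as far as the arm can. A call with a number of a shift or a turn outside -1 to 1 is refused whole. A call with a gripper value outside its range is refused whole. The fingers move at their own pace and stop on an object; "force" is the grip in N (left out, the last holds). Time passes only in rows, so rows that do not move let the fingers close. It gives the time, the measured TCP pose, the force and the opening at its end, in the units of the state.
- state(): the state, without advancing time (a new reading comes with each control period).
- capture(name): name is "scene" or "top"; returns the picture (400x640x3 uint8, blue, green, red); there is no depth.
- camera_params(name): a dict with "intrinsics" (3x3 intrinsics, pixels), "dist_coeffs" ([k1, k2, p1, p2, k3] as OpenCV has them; the pictures are not rectified), "cam_to_world" (4x4, takes a point from camera to world coordinates). Camera axes: x right, y up, looking along -z (the intrinsics and any distortion apply to the point x, -y, -z); pixel columns grow to the right and rows downward; lengths in mm; the calibration is good to about 2 mm. A picture is of the moment at which its call begins. camera_params takes no time and is no camera call.
- sign_off(): hands the job in, once; it reports no verdict.
The state is a dict: "time_s": time; "joint_pos": joint angles; "qvel": joint speeds; "tau": joint torques, N m; "tool_pos": TCP position; "orientation": TCP orientation; "contact_force": force on the tool from outside, world axes, zero at the start; "moment": the same for the moment, N m; "finger_gap": opening from 0.0 (shut) to 1.0 (fully open).
Only numpy, scipy, OpenCV 4.12 (cv2) and the standard library are available. Lean on these libraries where they do the work, as an engineer would, in place of code of your own. Each camera call takes 0.05 s, during which the arm holds its last target. There are 200 camera calls.

## Working session

There is one attempt and no reset: what is moved stays moved. The work goes in short steps, Python scripts to look and compute and a tool call to move; the robot and the scene stay as the last step left them, time stands still between calls to the robot, and variables do not carry over. Pictures are saved under pics/ and viewed, about 8 in all and at most 12, crops included, and the job is handed in when it is done.

Besides the shell and the picture viewer there is one more tool, called after "Request:" by a JSON object that holds its "op" and its "data", one argument or row to a line. arm_command: Moves the arm, as the interface text tells. Its arguments: {"type":"object","properties":{"motion":{"type":"array"},"force":{"type":"number"}},"required":["motion"]}

```bash
mkdir -p pics; cat > h.py <<'E'
import numpy as np, cv2
from rig import state, capture, camera_params, sign_off
def ray(name,uv):
    p=camera_params(name);K=np.array(p["intrinsics"],float);d=np.array(p["dist_coeffs"],float);T=np.array(p["cam_to_world"],float)
    n=cv2.undistortPoints(np.array([[uv]],float),K,d)[0,0]
    return T[:3,3],T[:3,:3]@np.array([n[0],-n[1],-1.])
def onz(name,uv,z):
    o,r=ray(name,uv);return o+r*(z-o[2])/r[2]
def proj(name,P):
    p=camera_params(name);K=np.array(p["intrinsics"],float);d=np.array(p["dist_coeffs"],float);T=np.array(p["cam_to_world"],float)
    c=(np.array(P,float).reshape(-1,3)-T[:3,3])@T[:3,:3]
    return cv2.projectPoints((c*[1,-1,-1]).reshape(-1,1,3),np.zeros(3),np.zeros(3),K,d)[0][:,0]
E
python3 - <<'E'
from h import *
for n in("scene","top"):
    cv2.imwrite(f"pics/{n}0.png",capture(n)); p=camera_params(n); print(n,np.round(p["cam_to_world"],3).tolist(),p["intrinsics"],p["dist_coeffs"])
print(state())
E
```

```text
scene [[0.66, 0.572, -0.488, 27.262], [-0.751, 0.508, -0.421, -451.203], [0.007, 0.644, 0.765, 941.569], [0.0, 0.0, 0.0, 1.0]] [[381.29042385   0.         317.28561814]
 [  0.         381.29042385 202.72401783]
 [  0.           0.           1.        ]] [-0.08041557  0.          0.          0.          0.        ]
top [[-0.02, 0.994, -0.105, 439.48], [-1.0, -0.018, 0.026, 20.102], [0.024, 0.105, 0.994, 1270.984], [0.0, 0.0, 0.0, 1.0]] [[367.53392158   0.         311.86432205]
 [  0.         367.53392158 198.40584137]
 [  0.           0.           1.        ]] [-0.01283999  0.          0.          0.          0.        ]
{'time_s': 0.1, 'joint_pos': array([-1.28856848,  0.33282328, -0.06468956,  1.46084832,  0.02162263,
        1.34989715, -0.08853936]), 'qvel': array([ 3.64809135e-04, -1.94367373e-03, -7.24994100e-04, -2.56606284e-03,
        1.45656268e-03, -6.33194322e-05, -1.19218044e-06]), 'tau': array([ 1.65501453e-03, -6.26741266e+01,  4.93341917e-02, -3.92425632e+01,
        1.63304026e-02,  7.00454693e-03, -6.23965570e-05]), 'tool_pos': array([187.49712818, 595.86601618, 230.59065414]), 'orientation': array([-0.4185749 ,  0.57046801,  0.41799349,  0.56977429]), 'contact_force': array([0.07767205, 0.55005233, 0.06238292]), 'moment': array([-0.01979672,  0.01144975, -0.01791709]), 'finger_gap': 1.0011699746014813}
```

View pics/scene0.png

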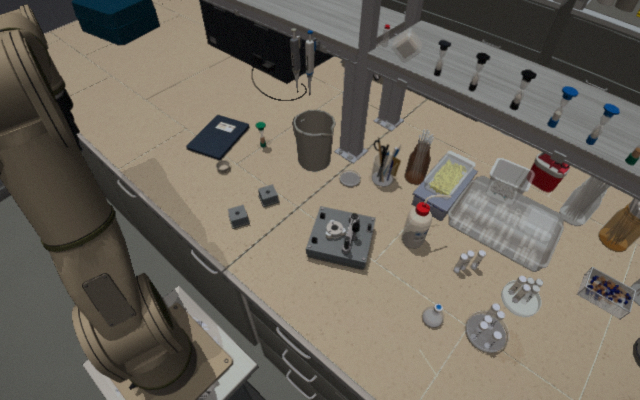

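View pics/top0.png

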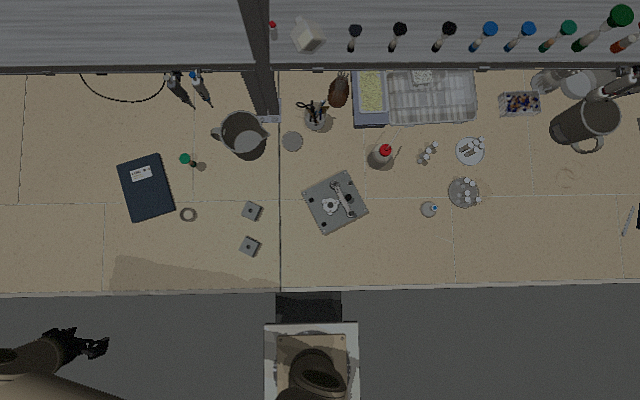

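The scene view shows the pump at (341,238) and the wash bottle at (418,225). Two grey blocks are at (238,216) and (268,195). In the top view the pump is at (335,202) and the blocks are at (250,246) and (253,211). The holder candidates are these two blocks, so I'll crop closer on both and on the pump.

```bash
python3 - <<'E'
from h import *
s=cv2.imread("pics/scene0.png");t=cv2.imread("pics/top0.png")
a=cv2.resize(t[160:265,230:380],None,fx=5.3,fy=5.3,interpolation=cv2.INTER_CUBIC)
b=cv2.resize(s[170:280,220:380],None,fx=5,fy=5,interpolation=cv2.INTER_CUBIC)
cv2.imwrite("pics/a.png",a);cv2.imwrite("pics/b.png",b)
for uv in[(253,210),(250,246)]: print(onz("top",uv,36))
for uv in[(268,194),(238,215)]: print(onz("scene",uv,36))
g=t.astype(int)
E
```

```text
[534.17728993 186.51531993  36.        ]
[414.44792742 196.92775035  36.        ]
[527.86439265 187.5308074   36.        ]
[408.40850343 194.3864106   36.        ]
```

View pics/a.png

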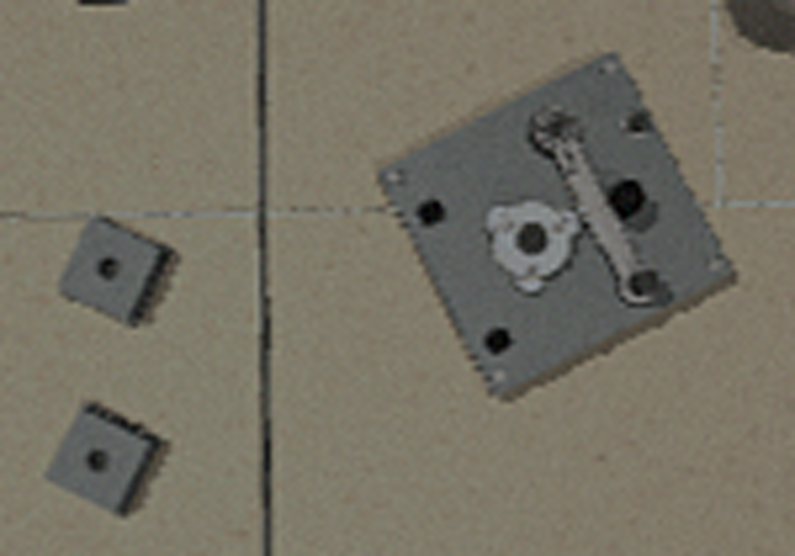

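View pics/b.png

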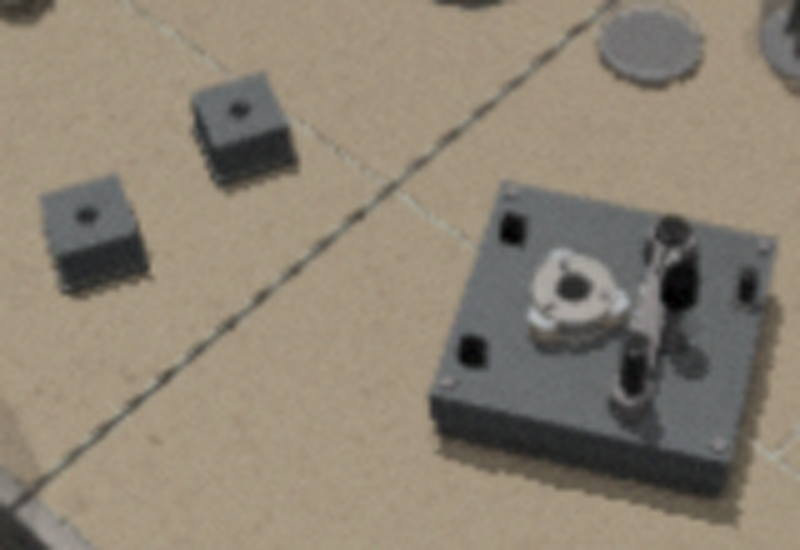

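```bash
python3 - <<'E'
from h import *
A=lambda x,y:((x+.5)/5.3-.5+230,(y+.5)/5.3-.5+160)
B=lambda x,y:((x+.5)/5-.5+220,(y+.5)/5-.5+170)
L=np.array([[80,-85],[-80,-85],[-80,85],[80,85]],float)
T=[A(*p) for p in[(615,55),(735,275),(500,397),(380,170)]]
S=[B(*p) for p in[(777,238),(727,470),(433,398),(505,182)]]
def fit(W):
    W=np.array(W)[:,:2];l=L-L.mean(0);w=W-W.mean(0)
    a=np.arctan2((l[:,0]*w[:,1]-l[:,1]*w[:,0]).sum(),(l*w).sum())
    R=np.array([[np.cos(a),-np.sin(a)],[np.sin(a),np.cos(a)]]);c=W.mean(0)
    return a,R,c,np.abs(W-c-l@R.T).max()
ps=[]
for n,P in(("top",T),("scene",S)):
    a,R,c,e=fit([onz(n,p,50) for p in P]);print(n,"yaw",a,"c",c,"res",e)
    for k,q in dict(pivot=(50,-25),post=(-60,-25),socket=(-10,-38.5)).items(): print(k,c+R@q)
def tri(p,q):
    o,r=ray("top",p);o2,r2=ray("scene",q);s=np.linalg.lstsq(np.c_[r,-r2],o2-o,rcond=None)[0]
    u=o+s[0]*r;v=o2+s[1]*r2;return (u+v)/2,np.linalg.norm(u-v)
print("pinhead top",tri(A(627,196),B(680,270)))
print("post top",tri(A(643,283),B(636,345)))
print("hole far",tri(A(108,267),B(239,109)))
print("hole near",tri(A(97,460),B(87,214)))
print("dish/bottle/flask", [onz("top",p,z)[:2].round() for p,z in[((385,151),190),((429,209),71),((188,214),21)]])
from scipy.spatial.transform import Rotation as Ro
print(Ro.from_quat(state()["orientation"]).as_matrix().round(3))
E
```

```text
top yaw 0.4568662988533838 c [555.69874461 -88.12864846] res 2.1963052789110975
pivot [611.5991587  -88.50773232]
post [ 512.88083611 -137.03290913]
socket [ 563.70816353 -127.09144108]
scene yaw 0.4578988997028292 c [556.94732666 -87.66874109] res 3.1696926754238604
pivot [612.84810239 -87.99010194]
post [ 514.17993956 -136.61718949]
socket [ 564.99697432 -126.62324241]
pinhead top (array([ 565.06841212, -124.14483534,  118.46058966]), np.float64(0.639421677321212))
post top (array([ 514.02000775, -133.68548977,  111.60998622]), np.float64(2.5838153073083316))
hole far (array([534.32512897, 196.73808324,  36.12542695]), np.float64(0.33019943411240493))
hole near (array([413.13463166, 204.01530666,  36.20624517]), np.float64(0.46901246295855076))
dish/bottle/flask [array([ 693., -231.]), array([ 524., -397.]), array([526., 408.])]
[[-0.    -0.954  0.3  ]
 [-0.001  0.3    0.954]
 [-1.    -0.    -0.001]]
```

The crops agree. The hole of the far block triangulates to (534,197,36), and its 569 mm from the base beats the near block's 461 mm, so the far block is my holder. The pin head comes out at (565,-124,118) against the socket at (564,-127), and the post at (514,-135). The plan is to swing in an arc over the pin, turning the jaws to lie along pump y.

Request:
{"op": "arm_command", "data": {
  "motion": [
    {"linear": [0, -0.88, 0.35], "spin": 0.775, "grip": 0},
    {"linear": [0, -0.88, 0.35], "spin": 0.775, "grip": 0},
    {"linear": [0, -0.88, 0.35], "spin": 0.775, "grip": 0},
    {"linear": [0, -0.88, 0.35], "spin": 0.775, "grip": 0},
    {"linear": [0, -0.88, 0.35], "spin": 0.775, "grip": 0},
    {"linear": [0, -0.88, 0.35], "spin": 0.775, "grip": 0},
    {"linear": [0, -0.88, 0.35], "spin": 0.775, "grip": 0},
    {"linear": [0, -0.88, 0.35], "spin": 0.775, "grip": 0},
    {"linear": [0, -0.88, 0.35], "spin": 0.775, "grip": 0},
    {"linear": [0, -0.88, 0.35], "spin": 0.775, "grip": 0},
    {"linear": [0, -0.88, 0.35], "spin": 0.775, "grip": 0},
    {"linear": [0, -0.88, 0.35], "spin": 0.775, "grip": 0},
    {"linear": [0, -0.88, 0.35], "spin": 0.775, "grip": 0},
    {"linear": [0, -0.88, 0.35], "spin": 0.775, "grip": 0},
    {"linear": [0, -0.88, 0.35], "spin": 0.775, "grip": 0},
    {"linear": [0, -0.88, 0.35], "spin": 0.775, "grip": 0},
    {"linear": [0, -0.88, 0.35], "spin": 0.775, "grip": 0},
    {"linear": [0, -0.88, 0.35], "spin": 0.775, "grip": 0},
    {"linear": [0, -0.88, 0.35], "spin": 0.775, "grip": 0},
    {"linear": [0, -0.88, 0.35], "spin": 0.775, "grip": 0}
  ]
}}

```text
time_s: 2.1
tool_pos: [596.5, 402.5, 231.3]
orientation: [-0.063, 0.704, 0.063, 0.704]
contact_force: [0.9, 0.2, 0.4]
finger_gap: 1.0
```

Request:
{"op": "arm_command", "data": {
  "motion": [
    {"linear": [0, -0.88, 0.35], "spin": 0.775, "grip": 0},
    {"linear": [0, -0.88, 0.35], "spin": 0.775, "grip": 0},
    {"linear": [0, -0.88, 0.35], "spin": 0.775, "grip": 0},
    {"linear": [0, -0.88, 0.35], "spin": 0.775, "grip": 0},
    {"linear": [0, -0.88, 0.35], "spin": 0.775, "grip": 0},
    {"linear": [0, -0.88, 0.35], "spin": 0.775, "grip": 0},
    {"linear": [0, -0.88, 0.35], "spin": 0.775, "grip": 0},
    {"linear": [0, -0.88, 0.35], "spin": 0.775, "grip": 0},
    {"linear": [0, -0.88, 0.35], "spin": 0.775, "grip": 0},
    {"linear": [0, -0.88, 0.35], "spin": 0.775, "grip": 0},
    {"linear": [0, -0.88, 0.35], "spin": 0.775, "grip": 0},
    {"linear": [0, -0.88, 0.35], "spin": 0.775, "grip": 0},
    {"linear": [0, -0.88, 0.35], "spin": 0.775, "grip": 0},
    {"linear": [0, -0.88, 0.35], "spin": 0.775, "grip": 0},
    {"linear": [0, -0.88, 0.35], "spin": 0.775, "grip": 0},
    {"linear": [0, -0.88, 0.35], "spin": 0.775, "grip": 0},
    {"linear": [0, -0.88, 0.35], "spin": 0.775, "grip": 0},
    {"linear": [0, -0.88, 0.35], "spin": 0.775, "grip": 0},
    {"linear": [0, -0.88, 0.35], "spin": 0.775, "grip": 0},
    {"linear": [0, -0.88, 0.35], "spin": 0.775, "grip": 0}
  ]
}}

```text
time_s: 4.1
tool_pos: [616.3, -47.9, 231.3]
orientation: [0.308, 0.636, -0.308, 0.636]
contact_force: [-0.5, 0.1, -0.2]
finger_gap: 1.002
```

```bash
cat >> h.py <<'E'
from scipy.spatial.transform import Rotation as Ro
def delta(P,yaw=None,st=None):
    """whole shift in tool units (25 mm) and spin units (4 deg) from now to TCP P, jaw yaw deg"""
    s=st or state();R=Ro.from_quat(s["orientation"]).as_matrix();y=np.degrees(np.arctan2(R[1,2],R[0,2]))
    d=R.T@(np.array(P,float)-s["tool_pos"])/25
    print("t",s["time_s"],"tcp",np.round(s["tool_pos"],1),"yaw",y.round(1),"F",np.round(s["contact_force"],1),"gap",round(s["finger_gap"],3),"x-axis",R[:,0].round(3),"\n shift",d.round(2),"spin",None if yaw is None else round((y-yaw)/4,2))
E
python3 -c "
from h import *
delta((564.4,-126.8,150),-63.8); print(state()['joint_pos'].round(2))"
```

```text
t 4.1 tcp [616.3 -47.9 231.3] yaw -51.7 F [-0.5  0.1 -0.2] gap 1.002 x-axis [ 0.  0. -1.] 
 shift [ 3.25 -3.58  1.19] spin 3.02
[-0.47  0.35  0.61  1.51 -0.2   1.34 -0.75]
```

Request:
{"op": "arm_command", "data": {
  "motion": [
    {"linear": [0, -0.9, 0.3], "spin": 0, "grip": 0},
    {"linear": [0, -0.9, 0.3], "spin": 0, "grip": 0},
    {"linear": [0, -0.9, 0.3], "spin": 0, "grip": 0},
    {"linear": [0, -0.88, 0.29], "spin": 0, "grip": 0},
    {"linear": [0.8, 0, 0], "spin": 0.75, "grip": 0},
    {"linear": [0.8, 0, 0], "spin": 0.75, "grip": 0},
    {"linear": [0.8, 0, 0], "spin": 0.75, "grip": 0},
    {"linear": [0.8, 0, 0], "spin": 0.75, "grip": 0},
    {"linear": [0, 0, 0], "spin": 0, "grip": 0}
  ]
}}

```text
time_s: 5.0
tool_pos: [563.7, -125.4, 149.0]
orientation: [0.372, 0.602, -0.373, 0.6]
contact_force: [-0.4, 0.3, 0.7]
finger_gap: 1.001
```

```bash
python3 - <<'E'
from h import *
delta((564.4,-126.8,84),-63.8)
s=capture("scene");cv2.imwrite("pics/c.png",cv2.resize(s[170:290,280:440],None,fx=5,fy=5,interpolation=cv2.INTER_CUBIC))
E
```

```text
t 5.0 tcp [ 563.7 -125.4  149. ] yaw -63.5 F [-0.4  0.3  0.7] gap 1.001 x-axis [-0.004  0.    -1.   ] 
 shift [2.6  0.01 0.07] spin 0.07
```

View pics/c.png

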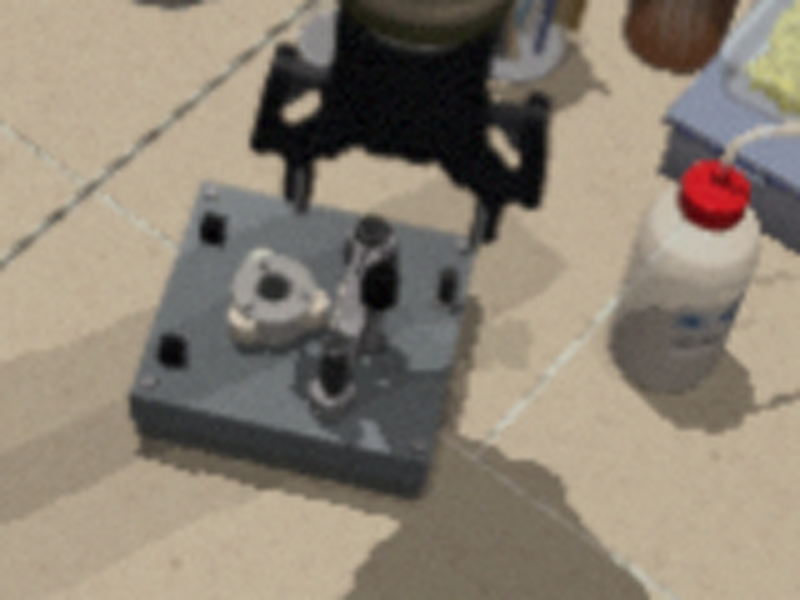

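The jaws straddle the pin head, with the fingers at crop (298,195) and (487,225) and the head top at (378,270). The measured pose matches, so I descend and close.

Request:
{"op": "arm_command", "data": {
  "motion": [
    {"linear": [0.8, 0, 0.03], "spin": 0, "grip": 0},
    {"linear": [0.8, 0, 0.04], "spin": 0, "grip": 0},
    {"linear": [0.6, 0, 0], "spin": 0, "grip": 0},
    {"linear": [0.36, 0, 0], "spin": 0, "grip": 0},
    {"linear": [0, 0, 0], "spin": 0, "grip": 0.5},
    {"linear": [0, 0, 0], "spin": 0, "grip": 0.7},
    {"linear": [0, 0, 0], "spin": 0, "grip": 1},
    {"linear": [0, 0, 0], "spin": 0, "grip": 1},
    {"linear": [0, 0, 0], "spin": 0, "grip": 1},
    {"linear": [0, 0, 0], "spin": 0, "grip": 1},
    {"linear": [0, 0, 0], "spin": 0, "grip": 1}
  ],
  "force": 40
}}

```text
time_s: 6.15
tool_pos: [566.9, -126.4, 87.9]
orientation: [0.372, 0.601, -0.371, 0.602]
contact_force: [-0.8, 2.3, 5.7]
finger_gap: 0.217
```

Request:
{"op": "arm_command", "data": {
  "motion": [
    {"linear": [-0.3, 0, 0], "spin": 0, "grip": 1},
    {"linear": [-0.4, 0, 0], "spin": 0, "grip": 1},
    {"linear": [-0.5, 0, 0], "spin": 0, "grip": 1},
    {"linear": [-0.6, 0, 0], "spin": 0, "grip": 1},
    {"linear": [-0.8, 0, 0], "spin": 0, "grip": 1},
    {"linear": [-0.8, 0, 0], "spin": 0, "grip": 1},
    {"linear": [-0.8, 0, 0], "spin": 0, "grip": 1},
    {"linear": [0, 0, 0], "spin": 0, "grip": 1}
  ]
}}

```text
time_s: 6.95
tool_pos: [568.0, -127.5, 196.2]
orientation: [0.373, 0.6, -0.371, 0.603]
contact_force: [0.5, -0.1, 0.1]
finger_gap: 0.217
```

```bash
python3 - <<'E'
from h import *
delta((534.3,196.7,190),-63.8)
E
```

```text
t 6.95 tcp [ 568.  -127.5  196.2] yaw -63.5 F [ 0.5 -0.1  0.1] gap 0.217 x-axis [ 0.005 -0.    -1.   ] 
 shift [  0.24   4.58 -12.21] spin 0.08
```

Request:
{"op": "arm_command", "data": {
  "motion": [
    {"linear": [0, 0.33, -0.87], "spin": 0, "grip": 1},
    {"linear": [0, 0.33, -0.87], "spin": 0, "grip": 1},
    {"linear": [0, 0.33, -0.87], "spin": 0, "grip": 1},
    {"linear": [0, 0.33, -0.87], "spin": 0, "grip": 1},
    {"linear": [0, 0.33, -0.87], "spin": 0, "grip": 1},
    {"linear": [0, 0.33, -0.87], "spin": 0, "grip": 1},
    {"linear": [0, 0.33, -0.87], "spin": 0, "grip": 1},
    {"linear": [0, 0.33, -0.87], "spin": 0, "grip": 1},
    {"linear": [0, 0.33, -0.87], "spin": 0, "grip": 1},
    {"linear": [0, 0.33, -0.87], "spin": 0, "grip": 1},
    {"linear": [0, 0.33, -0.87], "spin": 0, "grip": 1},
    {"linear": [0, 0.33, -0.87], "spin": 0, "grip": 1},
    {"linear": [0, 0.33, -0.87], "spin": 0, "grip": 1},
    {"linear": [0.24, 0.29, -0.87], "spin": 0, "grip": 1},
    {"linear": [0, 0, 0], "spin": 0, "grip": 1},
    {"linear": [0, 0, 0], "spin": 0, "grip": 1}
  ]
}}

```text
time_s: 8.55
tool_pos: [532.7, 196.7, 186.2]
orientation: [0.371, 0.602, -0.372, 0.602]
contact_force: [-0.3, 0.5, -0.1]
finger_gap: 0.221
```

```bash
python3 - <<'E'
from h import *
delta((534.3,196.7,120),-63.8)
s=capture("scene");t=capture("top");cv2.imwrite("pics/s1.png",s);cv2.imwrite("pics/t1.png",t)
a=cv2.resize(s[120:220,210:310],None,fx=5,fy=5,interpolation=cv2.INTER_CUBIC)
cv2.imwrite("pics/d.png",a)
E
```

```text
t 8.55 tcp [532.7 196.7 186.2] yaw -63.4 F [-0.3  0.5 -0.1] gap 0.221 x-axis [-0.    -0.001 -1.   ] 
 shift [2.65 0.06 0.03] spin 0.09
```

View pics/d.png

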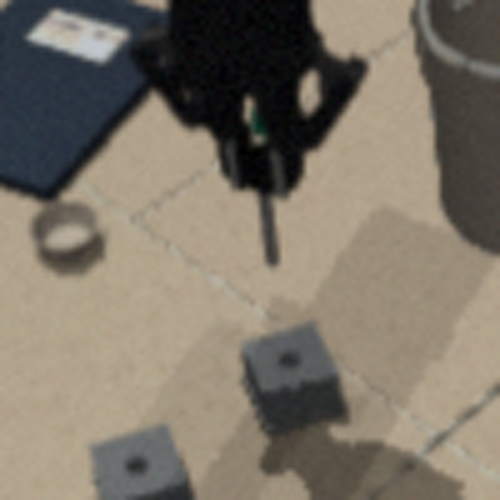

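The pin hangs straight, its tip at crop (273,264). The chosen block's hole is at crop (289,360). I'll check the tip pixel against the model.

```bash
python3 - <<'E'
from h import *
for z in(118,123,128): print(z,proj("scene",(532.7,196.7,z)).round(1))
print("tip obs",(273.5/5-.5+210,264/5+120-.5),"hole obs",(289.5/5-.5+210,360/5+120-.5),"hole pred",proj("scene",(534.3,196.7,36)).round(1))
for z in(118,123,128):print(onz("scene",(264.2,172.3),z).round(1))
print(onz("scene",(267.4,191.5),36).round(1))
E
```

```text
118 [[264.6 173.6]]
123 [[264.4 172.5]]
128 [[264.3 171.3]]
tip obs (264.2, 172.3) hole obs (267.4, 191.5) hole pred [[267.5 191.4]]
[535.8 201.7 118. ]
[532.7 197.7 123. ]
[529.6 193.7 128. ]
[534.  196.6  36. ]
```

Request:
{"op": "arm_command", "data": {
  "motion": [
    {"linear": [0.7, 0.05, 0.03], "spin": 0, "grip": 1},
    {"linear": [0.7, 0, 0], "spin": 0, "grip": 1},
    {"linear": [0.6, 0, 0], "spin": 0, "grip": 1},
    {"linear": [0.6, 0, 0], "spin": 0, "grip": 1},
    {"linear": [0.5, 0, 0], "spin": 0, "grip": 1},
    {"linear": [0, 0, 0], "spin": 0, "grip": 1},
    {"linear": [0, 0, 0], "spin": 0, "grip": 1}
  ]
}}

```text
time_s: 9.35
tool_pos: [534.5, 196.6, 108.9]
orientation: [0.372, 0.601, -0.372, 0.601]
contact_force: [0.4, 1.1, -0.2]
finger_gap: 0.219
```

```bash
python3 - <<'E'
from h import *
delta((534.1,196.7,70),-63.8)
E
```

```text
t 9.35 tcp [534.5 196.6 108.9] yaw -63.5 F [ 0.4  1.1 -0.2] gap 0.219 x-axis [ 0. -0. -1.] 
 shift [ 1.56 -0.01 -0.01] spin 0.08
```

Request:
{"op": "arm_command", "data": {
  "motion": [
    {"linear": [0.25, 0, 0], "spin": 0, "grip": 1},
    {"linear": [0.25, 0, 0], "spin": 0, "grip": 1},
    {"linear": [0.25, 0, 0], "spin": 0, "grip": 1},
    {"linear": [0.25, 0, 0], "spin": 0, "grip": 1},
    {"linear": [0.25, 0, 0], "spin": 0, "grip": 1},
    {"linear": [0.2, 0, 0], "spin": 0, "grip": 1},
    {"linear": [0, 0, 0], "spin": 0, "grip": 1},
    {"linear": [0, 0, 0], "spin": 0, "grip": 1}
  ]
}}

```text
time_s: 10.15
tool_pos: [534.4, 196.7, 72.5]
orientation: [0.372, 0.601, -0.372, 0.601]
contact_force: [0.2, 0.2, -0.9]
finger_gap: 0.218
```

Request:
{"op": "arm_command", "data": {
  "motion": [
    {"linear": [0.1, 0, 0], "spin": 0, "grip": 1},
    {"linear": [0, 0, 0], "spin": 0, "grip": 0.75},
    {"linear": [0, 0, 0], "spin": 0, "grip": 0.6},
    {"linear": [0, 0, 0], "spin": 0, "grip": 0.3},
    {"linear": [0, 0, 0], "spin": 0, "grip": 0},
    {"linear": [0, 0, 0], "spin": 0, "grip": 0},
    {"linear": [-0.5, 0, 0], "spin": 0, "grip": 0},
    {"linear": [-0.8, 0, 0], "spin": 0, "grip": 0},
    {"linear": [-1, 0, 0], "spin": 0, "grip": 0},
    {"linear": [-1, 0, 0], "spin": 0, "grip": 0},
    {"linear": [-0.5, 0, 0], "spin": 0, "grip": 0},
    {"linear": [0, 0, 0], "spin": 0, "grip": 0}
  ]
}}

```text
time_s: 11.35
tool_pos: [535.4, 197.1, 167.2]
orientation: [0.373, 0.601, -0.371, 0.602]
contact_force: [0.6, 0.5, -0.0]
finger_gap: 1.002
```

```bash
python3 - <<'E'
from h import *
delta((513.8,-136.6,165),-63.8)
s=capture("scene");t=capture("top")
a=cv2.resize(s[120:270,200:380],None,fx=4,fy=4,interpolation=cv2.INTER_CUBIC)
cv2.imwrite("pics/e.png",a)
E
```

```text
t 11.35 tcp [535.4 197.1 167.2] yaw -63.5 F [ 0.6  0.5 -0. ] gap 1.002 x-axis [ 0.003  0.002 -1.   ] 
 shift [ 0.06 -6.74 11.56] spin 0.08
```

View pics/e.png

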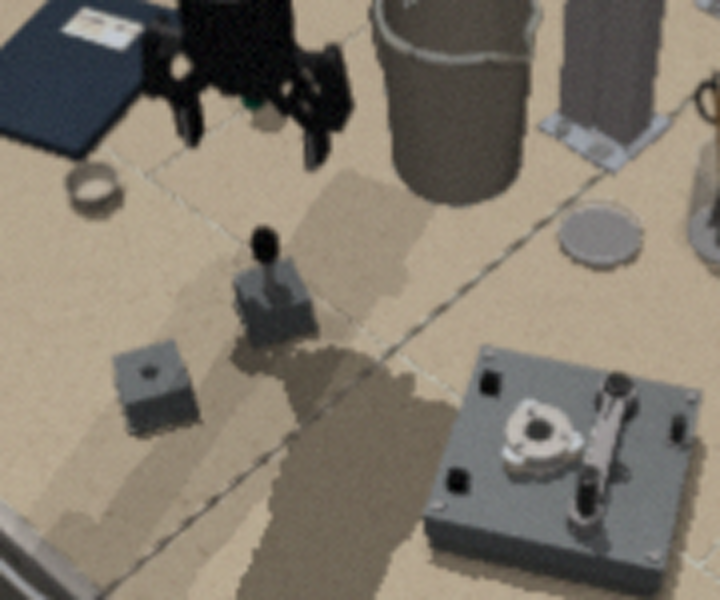

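The pin stands in the far holder with its head at crop (265,245). The pump's arm is still closed, its post at (588,490). Next I go above the post.

Request:
{"op": "arm_command", "data": {
  "motion": [
    {"linear": [0, -0.48, 0.83], "spin": 0, "grip": 0},
    {"linear": [0, -0.48, 0.83], "spin": 0, "grip": 0},
    {"linear": [0, -0.48, 0.83], "spin": 0, "grip": 0},
    {"linear": [0, -0.48, 0.83], "spin": 0, "grip": 0},
    {"linear": [0, -0.48, 0.83], "spin": 0, "grip": 0},
    {"linear": [0, -0.48, 0.83], "spin": 0, "grip": 0},
    {"linear": [0, -0.48, 0.83], "spin": 0, "grip": 0},
    {"linear": [0, -0.48, 0.83], "spin": 0, "grip": 0},
    {"linear": [0, -0.48, 0.83], "spin": 0, "grip": 0},
    {"linear": [0, -0.48, 0.83], "spin": 0, "grip": 0},
    {"linear": [0, -0.48, 0.83], "spin": 0, "grip": 0},
    {"linear": [0, -0.48, 0.83], "spin": 0, "grip": 0},
    {"linear": [0, -0.48, 0.83], "spin": 0, "grip": 0},
    {"linear": [0, -0.48, 0.77], "spin": 0, "grip": 0},
    {"linear": [0, 0, 0], "spin": 0, "grip": 0},
    {"linear": [0, 0, 0], "spin": 0, "grip": 0}
  ]
}}

```text
time_s: 13.05
tool_pos: [512.6, -136.8, 163.9]
orientation: [0.372, 0.602, -0.372, 0.601]
contact_force: [-0.2, 0.5, -0.8]
finger_gap: 0.999
```

```bash
python3 - <<'E'
from h import *
delta((513.8,-136.6,84),-63.8)
E
```

```text
t 13.05 tcp [ 512.6 -136.8  163.9] yaw -63.5 F [-0.2  0.5 -0.8] gap 0.999 x-axis [-0.002  0.    -1.   ] 
 shift [3.2  0.05 0.02] spin 0.07
```

Request:
{"op": "arm_command", "data": {
  "motion": [
    {"linear": [0.8, 0.05, 0.02], "spin": 0, "grip": 0},
    {"linear": [0.8, 0, 0], "spin": 0, "grip": 0},
    {"linear": [0.8, 0, 0], "spin": 0, "grip": 0},
    {"linear": [0.5, 0, 0], "spin": 0, "grip": 0},
    {"linear": [0.25, 0, 0], "spin": 0, "grip": 0},
    {"linear": [0, 0, 0], "spin": 0, "grip": 0.5},
    {"linear": [0, 0, 0], "spin": 0, "grip": 0.75},
    {"linear": [0, 0, 0], "spin": 0, "grip": 1},
    {"linear": [0, 0, 0], "spin": 0, "grip": 1},
    {"linear": [0, 0, 0], "spin": 0, "grip": 1},
    {"linear": [0, 0, 0], "spin": 0, "grip": 1},
    {"linear": [0, 0, 0], "spin": 0, "grip": 1}
  ],
  "force": 50
}}

```text
time_s: 14.25
tool_pos: [514.7, -136.6, 86.8]
orientation: [0.372, 0.601, -0.372, 0.601]
contact_force: [-2.4, 0.7, 5.5]
finger_gap: 0.149
```

```bash
python3 - <<'E'
from h import *
delta((513.8,-136.6,84),-63.8)
# arc rows in the tool frame: 110 mm radius, 0.9 rad
n=15;d=.9/n;c=2*110*np.sin(d/2)/25;print("per-row chord",c,"spin",-np.degrees(d)/4)
p=np.array([612.2,-88.3]);
for a in(0,.45,.9):
    t=np.pi+.4574+a;print(a,(p+110*np.array([np.cos(t),np.sin(t)])).round(1),"jaw",np.degrees(t+np.pi/2-2*np.pi).round(1))
E
```

```text
t 14.25 tcp [ 514.7 -136.6   86.8] yaw -63.5 F [-2.4  0.7  5.5] gap 0.149 x-axis [ 0.     0.001 -1.   ] 
 shift [ 0.11 -0.03 -0.02] spin 0.08
per-row chord 0.26396040178196184 spin -0.8594366926962349
0 [ 513.5 -136.9] jaw -63.8
0.45 [ 544.5 -175. ] jaw -38.0
0.9 [ 588.9 -195.8] jaw -12.2
```

The post is gripped: the gap of 0.149 corresponds to about 13 mm. I swing it along the 110 mm arc, turning the jaws with it.

Request:
{"op": "arm_command", "data": {
  "motion": [
    {"linear": [0, 0.008, 0.264], "spin": -0.86, "grip": 1},
    {"linear": [0, 0.008, 0.264], "spin": -0.86, "grip": 1},
    {"linear": [0, 0.008, 0.264], "spin": -0.86, "grip": 1},
    {"linear": [0, 0.008, 0.264], "spin": -0.86, "grip": 1},
    {"linear": [0, 0.008, 0.264], "spin": -0.86, "grip": 1},
    {"linear": [0, 0.008, 0.264], "spin": -0.86, "grip": 1},
    {"linear": [0, 0, 0], "spin": 0, "grip": 1}
  ]
}}

```text
time_s: 14.95
tool_pos: [538.8, -168.0, 86.8]
orientation: [0.258, 0.658, -0.257, 0.659]
contact_force: [-2.4, 3.8, 7.6]
finger_gap: 0.148
```

```bash
cat >> h.py <<'E'
def swing():
    s=state();R=Ro.from_quat(s["orientation"]).as_matrix()
    v=s["tool_pos"][:2]-[612.2,-88.3]
    print("r",np.hypot(*v).round(1),"angle",round((np.arctan2(v[1],v[0])-np.pi-.4574)%(2*np.pi),3),"F tool",(R.T@s["contact_force"]).round(1),"gap",round(s["finger_gap"],3),"tcp",s["tool_pos"].round(1),"t",s["time_s"])
E
python3 -c "
from h import *
swing();delta((588.9,-195.8,86.8),-12.2)"
```

```text
r 108.3 angle 0.369 F tool [-7.6  1.2 -4.4] gap 0.148 tcp [ 538.8 -168.    86.8] t 14.95
t 14.95 tcp [ 538.8 -168.    86.8] yaw -42.7 F [-2.4  3.8  7.6] gap 0.148 x-axis [ 0.001  0.001 -1.   ] 
 shift [0.   0.54 2.23] spin -7.64
```

Request:
{"op": "arm_command", "data": {
  "motion": [
    {"linear": [0, 0.008, 0.264], "spin": -0.86, "grip": 1},
    {"linear": [0, 0.008, 0.264], "spin": -0.86, "grip": 1},
    {"linear": [0, 0.008, 0.264], "spin": -0.86, "grip": 1},
    {"linear": [0, 0.008, 0.264], "spin": -0.86, "grip": 1},
    {"linear": [0, 0.008, 0.264], "spin": -0.86, "grip": 1},
    {"linear": [0, 0.008, 0.264], "spin": -0.86, "grip": 1},
    {"linear": [0, 0.008, 0.264], "spin": -0.86, "grip": 1},
    {"linear": [0, 0.008, 0.264], "spin": -0.86, "grip": 1},
    {"linear": [0, 0, 0], "spin": 0, "grip": 1},
    {"linear": [0, 0, 0], "spin": 0, "grip": 1}
  ]
}}

```text
time_s: 15.95
tool_pos: [584.0, -192.5, 86.8]
orientation: [0.095, 0.701, -0.094, 0.701]
contact_force: [-4.2, 5.1, 6.8]
finger_gap: 0.147
```

```bash
python3 -c "
from h import *
swing();delta((588.9,-195.8,86.8),-12.2)"
```

```text
r 108.0 angle 0.849 F tool [-6.8  3.8 -5.4] gap 0.147 tcp [ 584.  -192.5   86.8] t 15.95
t 15.95 tcp [ 584.  -192.5   86.8] yaw -15.3 F [-4.2  5.1  6.8] gap 0.147 x-axis [-0.     0.002 -1.   ] 
 shift [ 0.   -0.07  0.23] spin -0.79
```

Request:
{"op": "arm_command", "data": {
  "motion": [
    {"linear": [0, 0, 0.12], "spin": -0.4, "grip": 1},
    {"linear": [0, 0, 0.12], "spin": -0.4, "grip": 1},
    {"linear": [0, 0, 0], "spin": 0, "grip": 1},
    {"linear": [0, 0, 0], "spin": 0, "grip": 1}
  ]
}}

```text
time_s: 16.35
tool_pos: [589.3, -193.8, 86.8]
orientation: [0.076, 0.704, -0.074, 0.703]
contact_force: [-6.1, 5.6, 9.4]
finger_gap: 0.147
```

```bash
python3 -c "
from h import *
swing()"
```

```text
r 108.0 angle 0.9 F tool [-9.4  4.2 -7.1] gap 0.147 tcp [ 589.3 -193.8   86.8] t 16.35
```

Request:
{"op": "arm_command", "data": {
  "motion": [
    {"linear": [0, 0, 0.1], "spin": 0, "grip": 1},
    {"linear": [0, 0, 0], "spin": 0, "grip": 1},
    {"linear": [0, 0, 0], "spin": 0, "grip": 1}
  ]
}}

```text
time_s: 16.65
tool_pos: [589.9, -193.9, 86.7]
orientation: [0.076, 0.705, -0.074, 0.701]
contact_force: [-16.5, 8.9, 17.1]
finger_gap: 0.151
```

```bash
python3 -c "
from h import *
swing()"
```

```text
r 108.0 angle 0.905 F tool [-17.    5.3 -18.1] gap 0.151 tcp [ 589.9 -193.9   86.7] t 16.65
```

The arm is on the stop: the last 2.5 mm push moved it only 0.6 mm and the force rose from 7 to 18 N. I take one last look before handing in.

```bash
python3 - <<'E'
from h import *
s=capture("scene")
cv2.imwrite("pics/f.png",cv2.resize(s[140:340,210:460],None,fx=3,fy=3,interpolation=cv2.INTER_CUBIC))
swing()
E
```

```text
r 108.0 angle 0.905 F tool [-17.4   5.6 -17.9] gap 0.143 tcp [ 589.9 -194.    86.7] t 16.7
```

View pics/f.png

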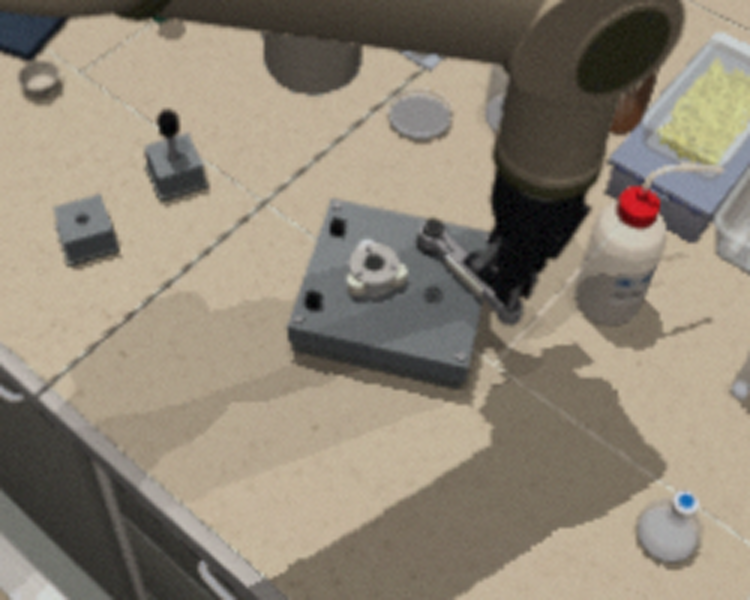

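The pin stands in the far holder at (168,125). The pressure arm is open on the stop post with its eye held at (510,305). The wash bottle at (620,250), flask at (668,525) and dish are where they were.

```bash
python3 -c "
from h import *
print(sign_off())"
```

```text
the job is handed in; nothing more can be done
None
```

The job is done and handed in at about 17 s of the 54 s allowed, with the gripper still holding the pressure arm open on its stop.

- **Lock pin:** I pulled it from the deck, stood it in the holder farther from the base (hole at about 534, 197 mm) and let go. It was still upright there in the last picture.
- **Pressure arm:** I swung it open by its post to about 0.90 rad. A last 2.5 mm push moved it only 0.6 mm while the push force rose from 7 to 18 N, which shows it is on the stop.
- **Bystanders:** the flask, dish and wash bottle look undisturbed in the last picture, judged by eye rather than measured.

**Disagreements:**
- The tool sat 2–3 mm higher than commanded while gripping.
- It held a steady upward force there, 17 N at the end and well under the limits.
- The post's radius read 108 mm instead of 110 mm, which is within calibration error.

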